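# Gauge a printer feed roller, then lift it out and hold it level

## Task

Check the printer's feed roller lying in the V-rest: press the cap of the height gauge down until its foot rests lightly on the roller, keep it there about a second for the reading, then let the foot spring fully back up. Then grip the roller, lift it about 45 mm out of the rest (the raised foot overhead stays untouched) and keep it steady and level in the air. The job finishes while the roller is still held up: do not put it down or let go, and leave the other things on the table alone.

Things in the scene. Friction and masses are not known exactly. Their poses are not given: they have to be found in the camera images.
- rest: Fixed V-rest: aluminium plate 90 x 280 x 12 mm with two dark steel V-blocks 16 mm thick, 68 mm high, centred at y = -122 and +122 mm; between them nothing is over 15 mm high. Origin: centre of the plate's underside, on the table. y runs along plate and roller, z up. Position varies, yaw up to 0.5 rad either way.
- roller: Loose feed roller, 0.3 to 0.5 kg, along its own y axis: black rubber barrel 32 mm thick, 220 mm long; 12 mm steel journals out to y = -139 and +139 mm rest in the V-blocks; white gear 42 mm across at y = 137 to 149 mm. Origin: on the axis at mid-barrel, 65 mm above the table in the rest, above the rest's middle within 2 mm, axes then parallel to the rest's. Level: y axis horizontal.
- roller_balance (a point): The roller's balance point, on its axis at y = +18 mm (towards the gear): the place to grip it, across the 32 mm barrel, fingers closing along the rest's x axis. From the axis there are 53 mm of free height down to the plate.
- gauge: Fixed height gauge past the rest's -y end, axes parallel to the rest's. Origin: on the table under its column (18 mm thick, 215 mm high), 180 to 200 mm from the rest's middle. An arm 158 to 188 mm high reaches 105 mm towards +y to a guide sleeve (22 mm wide, 160 to 185 mm high) straight above the barrel, with a vertical sprung slide in it.
- gauge_foot (a joint): Slide of the gauge, m: 0 is fully up, grows downwards, at most 0.085. Its foot, a steel disc 20 mm wide, has its underside 151 mm above the table at 0 and meets the roller in the rest (81 mm high) at 0.070. A spring (2 N at the top, 5 N at 0.070) lifts it when let go. The roller can rise 70 mm straight up before it strikes the raised foot.
- gauge_cap (a point): Centre of the flat top of the black push cap (30 mm in diameter, 14 mm high) on the upper end of the gauge's slide, 280 mm above the table when the slide is up; vertically above the foot. Press it straight down, for example with the shut fingertips.
- meter: Bystander: yellow hand meter 75 x 140 x 34 mm (dial to 42 mm), lying loose beyond the rest. Origin: centre of the underside.
- screw_tray: Bystander: loose open grey tray 100 x 80 x 28 mm with one divider, beyond the rest. Origin: centre of the underside.
- jar: Bystander: small white closed jar with black cap, 48 mm in diameter, 75 mm high, standing loose on the robot's side of the rest. Origin: centre of the underside.

How it is judged:
By the outcome, as a careful person would: the job done as asked, in the order asked, and still so for the second after the job is handed in, while the arm keeps its last pose, push and grip.
It also fails if it takes over 59 s, if anything falls off the work surface, if the arm or the gripper's body presses on something with over 40 N, if the wrist force passes 120 N, or if a joint passes its speed limit or range.

## Robot

A 7-joint arm with a two-finger parallel gripper is mounted at the origin on the work surface. World frame = base frame: x ahead of the robot, y to its left, z up, the work surface at z = 0. Lengths are in m, angles in rad, forces in N, time in s.
With the tool pointing down it reaches from about 0.4 to 0.9 m from the base axis. Payload 5.6 kg.
Tool frame: the origin (TCP) lies midway between the tips of the shut fingers; the grasp point (between the pads) lies bot.grip_point_offset behind it (bot.grip_point_offset is the distance from the TCP to the grasp point, in m); z points along the fingers, y is the direction in which the jaws open and shut (so a half turn about z gives the same grasp; the last joint's range is limited). The gripper opens to 92 mm and grips with 3 to 60 N. Pads are 20 mm wide; open, the fingers measure 128 mm over their backs; the gripper's body (75 mm by 189 mm) begins 69 mm behind the grasp point.
Start: joints at [1.145, 0.468, -0.012, 1.603, 0.006, 1.071, -0.056], TCP at [0.243, -0.603, 0.215] pointing down, gripper open.
Joint ranges: [-2.53, 2.53], [-0.31, 2.02], [-1.57, 1.55], [0.28, 2.44], [-1.29, 4.43], [0.15, 1.84], [-2.92, 2.92]. Speed limits (rad/s): [2.57, 2.57, 3.14, 3.14, 3.14, 3.14, 3.14].

## Interface

Orientations are given as [roll, pitch, yaw] about the fixed x, y, z axes, in that order (R = Rz(yaw) Ry(pitch) Rx(roll)).
In Python, from bench import bot gives the robot as it stands.
- The arm moves only by the shell command python3 -m crank 'ROWS'. ROWS is JSON, a list of rows, each an object of numbers: "jaw": the finger opening in mm, from 0 to 91.9; "tx", "ty", "tz": the shift along the tool's x, y, z in mm; "turn": the turn about the tool's z in rad. A call has 1 to 5 rows; each row is the pose to reach, as a shift and turn from the pose measured when the call began, along the tool's axes at that moment; what a row does not reach only later rows make up. A row lasts 1/8 s, in which the tool goes at most 62.5 mm and 10.7 degrees, less where a joint would pass 70% of its speed; a pose out of reach is approached as far as the arm can. A call with a gripper value outside its range is refused whole. The fingers move at their own pace and stop on an object; the grip force is fixed at half the most. Time passes only in rows, so rows that repeat a pose let the fingers close. It gives the time, the measured TCP pose, the force and the opening at its end, in the units of the state.
- bot.sense(): the state, without advancing time (a new reading comes with each control period).
- bot.camera(name): name is "scene" or "side" or "wrist"; returns the picture (384x512x3 uint8, blue, green, red); there is no depth.
- bot.get_calibration(name): a dict with "fx", "fy", "cx", "cy" (pixels), "cam_to_world" (4x4, takes a point from camera to world coordinates); the wrist camera has in their place "mount" (4x4, takes a point from camera to tool coordinates, whose origin is the TCP and whose axes are the flange's). Camera axes: x right, y up, looking along -z (the intrinsics and any distortion apply to the point x, -y, -z); pixel columns grow to the right and rows downward; lengths in m; the calibration is good to about 2 mm. The wrist camera is an equidistant fisheye: a pixel r from the principal point sees the ray r / f radians off the axis. A picture is of the moment at which its call begins: read the wrist's pose just before it. get_calibration takes no time and is no camera call.
- bot.close_job(): hands the job in, once; it reports no verdict.
The state is a dict: "t": time; "qpos": joint angles; "qd": joint speeds; "joint_torque": joint torques, N m; "position": TCP position; "ee_rot": TCP orientation; "force": force on the tool from outside, world axes, zero at the start; "moment": the same for the moment, N m; "gripper_width": opening from 0.0 (shut) to 1.0 (fully open).
Only numpy, scipy, OpenCV 4.12 (cv2) and the standard library are available. Lean on these libraries where they do the work, as an engineer would, in place of code of your own. Each camera call takes 0.05 s, during which the arm holds its last target. There are 200 camera calls.

## Working session

There is one attempt and no reset: what is moved stays moved. The work goes in short steps, Python scripts to look and compute and a shell command to move; the robot and the scene stay as the last step left them, time stands still between calls to the robot, and variables do not carry over. Pictures are saved under pics/ and viewed, about 8 in all and at most 12, crops included, and the job is handed in when it is done.

```bash
mkdir -p pics
python3 - <<'E'
from bench import bot
import cv2,numpy as np
np.set_printoptions(precision=4,suppress=True)
s=bot.sense();print(s);print(bot.grip_point_offset)
for n in("scene","side"):
    cv2.imwrite(f"pics/{n}1.png",cv2.resize(bot.camera(n),(800,600),interpolation=cv2.INTER_CUBIC));print(n,bot.get_calibration(n))
print(bot.get_calibration("wrist"))
E
```

```text
{'t': 0.0, 'qpos': array([ 1.145 ,  0.4684, -0.0116,  1.6036,  0.006 ,  1.0714, -0.0563]), 'qd': array([ 0.0004, -0.0004,  0.0005, -0.0015,  0.0003, -0.002 ,  0.0025]), 'joint_torque': array([  0.0005, -52.0577,  -0.012 , -24.3748,  -0.0565,   0.0172,
         0.0002]), 'position': array([ 0.2425, -0.6024,  0.2136]), 'ee_rot': array([-3.1398,  0.0001,  0.3828]), 'force': array([-0.2913, -0.384 ,  0.0827]), 'moment': array([0.0086, 0.0112, 0.0095]), 'gripper_width': 0.9978309023408894}
0.0187
scene {'fx': 399.8444364822894, 'fy': 399.8444364822894, 'cx': 253.15280828591028, 'cy': 201.33806368700468, 'cam_to_world': array([[ 0.5547, -0.5988,  0.5778,  1.0505],
       [ 0.832 ,  0.3922, -0.3923, -0.295 ],
       [ 0.0082,  0.6983,  0.7157,  0.765 ],
       [ 0.    ,  0.    ,  0.    ,  1.    ]])}
side {'fx': 498.28180970925655, 'fy': 498.28180970925655, 'cx': 252.30950649212429, 'cy': 193.2557233411563, 'cam_to_world': array([[-0.7721,  0.4684, -0.4295,  0.1101],
       [-0.6354, -0.5553,  0.5367,  0.6137],
       [ 0.0129,  0.6872,  0.7263,  1.0087],
       [ 0.    ,  0.    ,  0.    ,  1.    ]])}
{'fx': 297.3186396354542, 'fy': 297.3186396354542, 'cx': 253.87118251565033, 'cy': 190.64271074274598, 'mount': array([[ 0.0001,  0.9701,  0.2429,  0.0689],
       [ 1.    , -0.0001,  0.0001,  0.    ],
       [ 0.0001,  0.2429, -0.9701, -0.1696],
       [ 0.    ,  0.    ,  0.    ,  1.    ]])}
```

View pics/scene1.png

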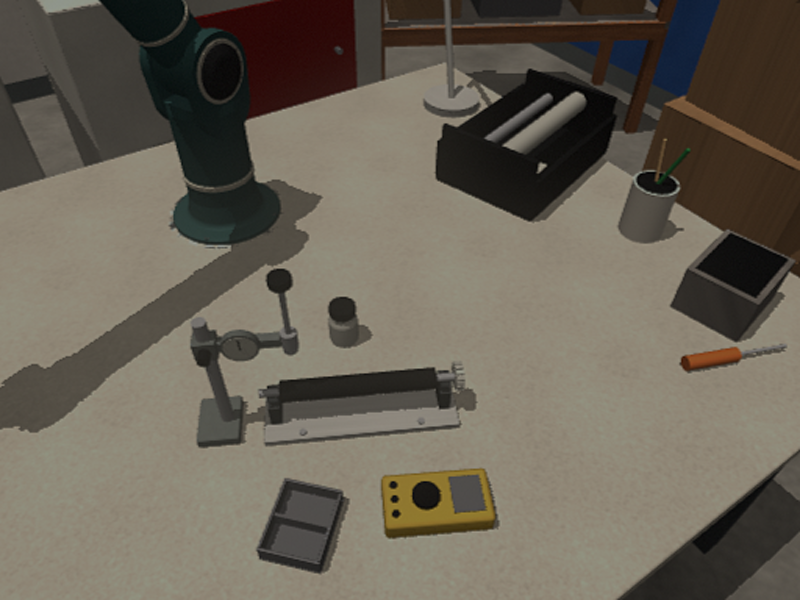

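View pics/side1.png

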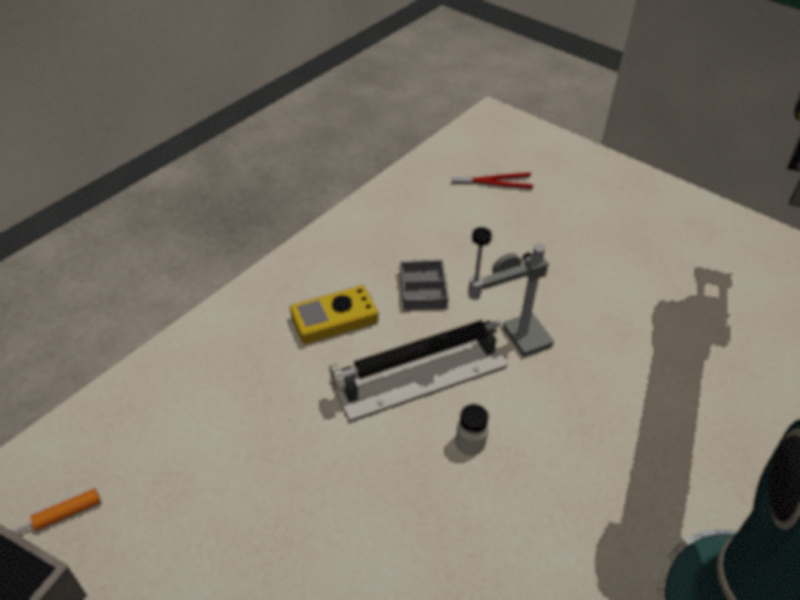

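```bash
cat > h.py <<'E'
from bench import bot
import numpy as np
np.set_printoptions(precision=4,suppress=True)
def ray(n,u,v):
    c=bot.get_calibration(n);M=c["cam_to_world"]
    return M[:3,3],M[:3,:3]@np.array([(u-c["cx"])/c["fx"],-(v-c["cy"])/c["fy"],-1])
def hit(n,u,v,z):
    o,d=ray(n,u*.64,v*.64);return o+d*(z-o[2])/d[2]
def tri(a,b):
    (o,d),(p,e)=ray("scene",a[0]*.64,a[1]*.64),ray("side",b[0]*.64,b[1]*.64)
    s=np.linalg.lstsq(np.c_[d,-e],p-o,rcond=None)[0];x=o+d*s[0];y=p+e*s[1]
    return (x+y)/2,np.linalg.norm(x-y)
E
python3 - <<'E'
from h import *
pts=dict(cap=((279,276),(482,233),.28),bm=((280,387),(488,333),.065),bp=((437,379),(357,366),.065),jar=((342,306),(474,413),.075))
for k,(a,b,z) in pts.items(): print(k,hit("scene",*a,z),hit("side",*b,z),*tri(a,b))
import cv2
a=cv2.resize(bot.camera("scene")[165:290,110:310],None,fx=4,fy=4,interpolation=cv2.INTER_CUBIC);cv2.imwrite("pics/s2.png",cv2.convertScaleAbs(a,alpha=1.8))
a=cv2.resize(bot.camera("side")[140:290,200:365],None,fx=4,fy=4,interpolation=cv2.INTER_CUBIC);cv2.imwrite("pics/d2.png",cv2.convertScaleAbs(a,alpha=1.8))
E
```

```text
cap [ 0.5338 -0.1071  0.28  ] [ 0.5315 -0.1079  0.28  ] [ 0.5322 -0.1074  0.2794] 0.0019673584804379644
bm [ 0.5147 -0.1259  0.065 ] [ 0.5089 -0.1279  0.065 ] [ 0.511 -0.127  0.063] 0.00510416912237832
bp [0.6244 0.0669 0.065 ] [0.6255 0.0588 0.065 ] [0.625  0.0631 0.069 ] 0.005002665143091438
jar [0.4321 0.0235 0.075 ] [0.4319 0.0208 0.075 ] [0.4321 0.0224 0.076 ] 0.002111027426344051
```

View pics/s2.png

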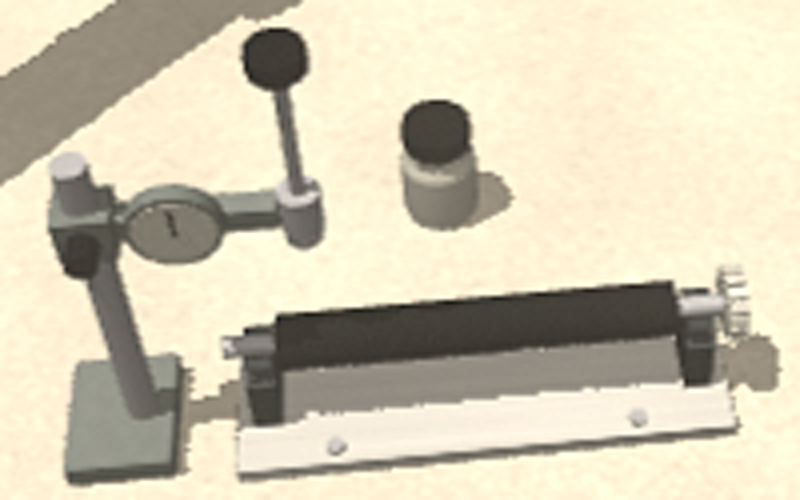

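View pics/d2.png

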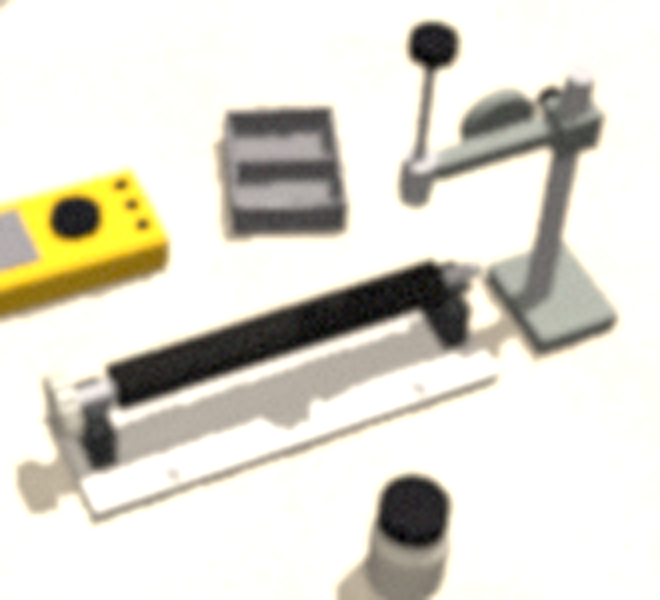

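Run:
```python
from h import *
q=lambda u,v:(u/.64,v/.64)
pts=dict(cap=(q(178.75,177.75),q(308.5,150),.28),bm=(q(179.75,250.25),q(310.5,210.5),.065),bp=(q(279.75,242.25),q(228.75,236.25),.065))
R={}
for k,(a,b,z) in pts.items(): R[k]=(hit("scene",*a,z)+hit("side",*b,z))/2;print(k,hit("scene",*a,z),hit("side",*b,z),*tri(a,b))
d=R["bp"]-R["bm"];m=(R["bp"]+R["bm"])/2;L=np.linalg.norm(d);e=d/L
print("L",L,"mid",m,"angle y axis",np.arctan2(e[1],e[0]),"yaw",np.arctan2(-e[0],e[1]),"bal",m+.018*e)
c=R["cap"]-m;print("cap along",c[:2]@e[:2],"across",c[0]*e[1]-c[1]*e[0])
```

```text
cap [ 0.5367 -0.1081  0.28  ] [ 0.5298 -0.1055  0.28  ] [ 0.5321 -0.1075  0.2767] 0.002280832175396535
bm [ 0.5217 -0.128   0.065 ] [ 0.5175 -0.1322  0.065 ] [ 0.519  -0.1298  0.0646] 0.005689515877166017
bp [0.6237 0.0676 0.065 ] [0.621  0.0631 0.065 ] [0.6223 0.0654 0.0657] 0.005156939722994268
L 0.2207758195099549 mid [ 0.571  -0.0324  0.065 ] angle y axis 1.0866973368483865 yaw -0.48409898994651007 bal [ 0.5793 -0.0165  0.065 ]
cap along -0.08343943878700433 across 0.0012273468444089705
```

```bash
python3 -m crank '[{"tz":-62,"jaw":0,"tx":0,"ty":0,"turn":-0.15},{"tz":-126,"jaw":0,"tx":0,"ty":0,"turn":-0.3},{"tz":-126,"jaw":0,"tx":45,"ty":-35,"turn":-0.45},{"tz":-126,"jaw":0,"tx":90,"ty":-70,"turn":-0.6},{"tz":-126,"jaw":0,"tx":135,"ty":-105,"turn":-0.704}]'; python3 -c "
from h import *
s=bot.sense();print(s)
p=s['position'];y=s['ee_rot'][2];d=np.array([.532,-.107])-p[:2]
print(d@[np.cos(y),np.sin(y)],d@[np.sin(y),-np.cos(y)])"
```

```text
t: 0.82
position: [0.3293, -0.4533, 0.3402]
ee_rot: [-3.141, -0.001, 1.09]
force: [0.2, -0.4, -0.2]
gripper_width: 0.478
{'t': 0.825, 'qpos': array([ 1.0626,  0.226 , -0.215 ,  1.658 ,  0.0499,  1.2638,  0.3571]), 'qd': array([-0.3896, -0.3419, -0.3701,  0.4516,  0.0241, -0.1018,  0.0512]), 'joint_torque': array([  3.1089, -38.5604,   0.4047, -27.0068,   0.0241,   0.2837,
         0.0644]), 'position': array([ 0.3293, -0.4533,  0.3402]), 'ee_rot': array([-3.141 , -0.0005,  1.0902]), 'force': array([ 0.2117, -0.4359, -0.2302]), 'moment': array([-0.0525, -0.0703, -0.0232]), 'gripper_width': 0.47792912412520866}
0.4007608419830158 0.019629868293428283
```

```bash
python3 -m crank '[{"jaw":0,"tx":62,"ty":3},{"jaw":0,"tx":124,"ty":6},{"jaw":0,"tx":186,"ty":9},{"jaw":0,"tx":248,"ty":12},{"jaw":0,"tx":310,"ty":15}]'; python3 -m crank '[{"jaw":0,"tx":45,"ty":0},{"jaw":0,"tx":90,"ty":5},{"jaw":0,"tx":90,"ty":5}]'
python3 - <<'E'
from h import *
import cv2
s=bot.sense();p=s['position'];y=s['ee_rot'][2];d=np.array([.532,-.107])-p[:2]
print(p,s['ee_rot'],s['gripper_width'],s['force'],d@[np.cos(y),np.sin(y)],d@[np.sin(y),-np.cos(y)])
w=bot.camera("wrist");cv2.imwrite("pics/w1.png",cv2.convertScaleAbs(cv2.resize(w,None,fx=1.5625,fy=1.5625,interpolation=cv2.INTER_CUBIC),alpha=1.6))
E
```

```text
[ 0.3293 -0.4533  0.3402] [-3.141  -0.0005  1.0902] 0.47792912412520866 [ 0.2117 -0.4359 -0.2302] 0.4007608419830158 0.019629868293428283invalid input at $[0]: expected keys jaw, tx, ty, tz, turn
invalid input at $[0]: expected keys jaw, tx, ty, tz, turn
```

View pics/w1.png

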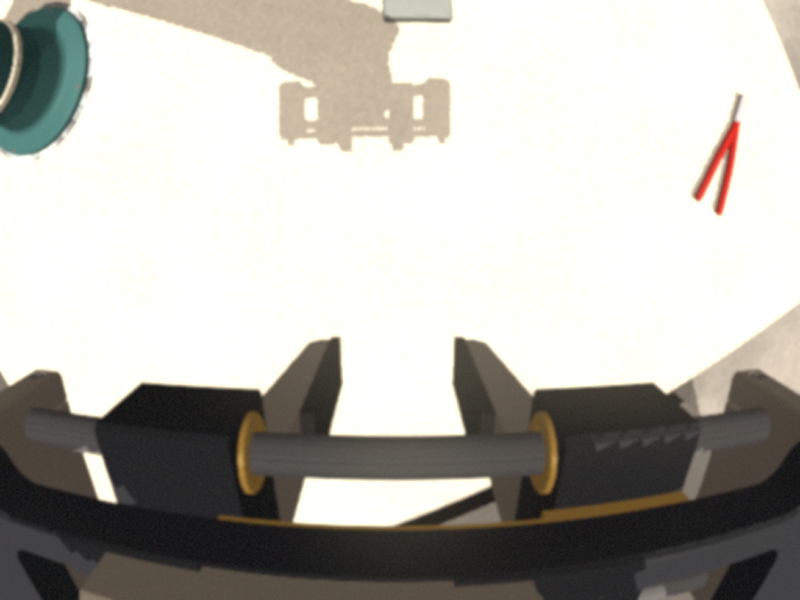

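The rows were refused because every key is required. The picture shows the half-open fingers at (340,345) and (455,345), with the body's long side along the jaw direction and the gauge base at (418,8).

```bash
python3 -m crank '[{"jaw":0,"tx":62,"ty":3,"tz":0,"turn":0},{"jaw":0,"tx":124,"ty":6,"tz":0,"turn":0},{"jaw":0,"tx":186,"ty":9,"tz":0,"turn":0},{"jaw":0,"tx":248,"ty":12,"tz":0,"turn":0},{"jaw":0,"tx":310,"ty":15,"tz":0,"turn":0}]'; python3 -c "
from h import *
s=bot.sense();p=s['position'];y=s['ee_rot'][2];d=np.array([.532,-.107])-p[:2]
print(p,s['ee_rot'],d@[np.cos(y),np.sin(y)],d@[np.sin(y),-np.cos(y)])"
```

```text
t: 1.5
position: [0.484, -0.182, 0.3424]
ee_rot: [3.141, -0.005, 1.103]
force: [0.2, -1.0, 0.1]
gripper_width: 0.002
[ 0.484  -0.182   0.3424] [ 3.1411 -0.0049  1.103 ] 0.088552502372549 0.009020968832649396
```

```bash
python3 -m crank '[{"jaw":0,"tx":45,"ty":4,"tz":0,"turn":0.015},{"jaw":0,"tx":88,"ty":9,"tz":15,"turn":0.015},{"jaw":0,"tx":88,"ty":9,"tz":30,"turn":0.015},{"jaw":0,"tx":88,"ty":9,"tz":30,"turn":0.015}]'
python3 - <<'E'
from h import *
import cv2
s=bot.sense();p=s['position'];y=s['ee_rot'][2];d=np.array([.532,-.107])-p[:2]
print(p,s['ee_rot'],s['force'],d@[np.cos(y),np.sin(y)],d@[np.sin(y),-np.cos(y)])
# predicted pixel of cap centre
c=bot.get_calibration("wrist");M=c["mount"]
for q in ([.532,-.107,.28],[.5793,-.0165,.065]):
    e=np.array(q)-p;t=np.array([e[:2]@[np.cos(y),np.sin(y)],e[:2]@[np.sin(y),-np.cos(y)],-e[2]])
    k=M[:3,:3].T@(t-M[:3,3]);th=np.arctan2(np.hypot(k[0],k[1]),-k[2]);r=c['fx']*th
    n=k[:2]/np.hypot(*k[:2]);print("pred",(c['cx']+r*n[0])*1.5625,(c['cy']-r*n[1])*1.5625)
w=bot.camera("wrist");cv2.imwrite("pics/w2.png",cv2.convertScaleAbs(cv2.resize(w,None,fx=1.5625,fy=1.5625,interpolation=cv2.INTER_CUBIC),alpha=1.6))
E
```

```text
t: 2.0
position: [0.5307, -0.1083, 0.3113]
ee_rot: [-3.139, -0.003, 1.087]
force: [0.2, -0.7, 0.8]
gripper_width: 0.005
[ 0.5307 -0.1083  0.3113] [-3.1391 -0.0035  1.0871] [ 0.2244 -0.7264  0.7547] 0.0017638856361693047 0.0005425066183234528
pred 396.70924471795877 333.1909052979043
pred 396.33286517112526 144.63889838774554
```

View pics/w2.png

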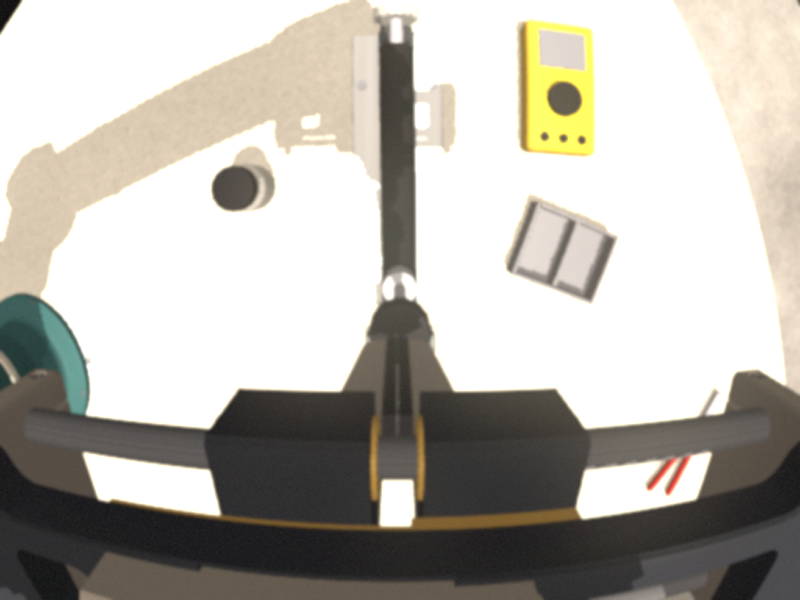

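Picture 6 puts the cap centre at about (400,333), where I predicted (397,333). The barrel is at x≈397 and parallel to tool x. I'll press now.

```bash
python3 -m crank '[{"jaw":0,"tx":2,"ty":1,"tz":15,"turn":0},{"jaw":0,"tx":2,"ty":1,"tz":28,"turn":0},{"jaw":0,"tx":2,"ty":1,"tz":38,"turn":0},{"jaw":0,"tx":2,"ty":1,"tz":50,"turn":0},{"jaw":0,"tx":2,"ty":1,"tz":50,"turn":0}]'; python3 -m crank '[{"jaw":0,"tx":0,"ty":0,"tz":10,"turn":0},{"jaw":0,"tx":0,"ty":0,"tz":20,"turn":0},{"jaw":0,"tx":0,"ty":0,"tz":30,"turn":0},{"jaw":0,"tx":0,"ty":0,"tz":38,"turn":0},{"jaw":0,"tx":0,"ty":0,"tz":38,"turn":0}]'
```

```text
t: 2.68
position: [0.5325, -0.1076, 0.2614]
ee_rot: [-3.139, -0.003, 1.086]
force: [-1.2, -0.5, 2.2]
gripper_width: 0.004
t: 3.3
position: [0.5325, -0.1073, 0.2229]
ee_rot: [-3.139, -0.004, 1.086]
force: [1.7, 0.2, 3.9]
gripper_width: 0.003
```

```bash
python3 -m crank '[{"jaw":0,"tx":0,"ty":0,"tz":5,"turn":0},{"jaw":0,"tx":0,"ty":0,"tz":9,"turn":0},{"jaw":0,"tx":0,"ty":0,"tz":9,"turn":0},{"jaw":0,"tx":0,"ty":0,"tz":9,"turn":0}]';python3 -m crank '[{"jaw":0,"tx":0,"ty":0,"tz":1,"turn":0},{"jaw":0,"tx":0,"ty":0,"tz":2,"turn":0},{"jaw":0,"tx":0,"ty":0,"tz":2,"turn":0}]'
```

```text
t: 3.8
position: [0.5325, -0.1073, 0.214]
ee_rot: [-3.139, -0.003, 1.086]
force: [-0.1, -1.3, 4.6]
gripper_width: 0.004
t: 4.18
position: [0.5325, -0.1073, 0.212]
ee_rot: [-3.139, -0.003, 1.086]
force: [1.2, -1.1, 3.8]
gripper_width: 0.006
```

```bash
for i in 1; do python3 -m crank '[{"jaw":0,"tx":0,"ty":0,"tz":1,"turn":0},{"jaw":0,"tx":0,"ty":0,"tz":1,"turn":0}]'; done; python3 -m crank '[{"jaw":0,"tx":0,"ty":0,"tz":1,"turn":0},{"jaw":0,"tx":0,"ty":0,"tz":1,"turn":0}]'
```

```text
t: 4.42
position: [0.5325, -0.1073, 0.2109]
ee_rot: [-3.139, -0.003, 1.086]
force: [2.1, -0.7, 3.8]
gripper_width: 0.006
t: 4.68
position: [0.5325, -0.1073, 0.2103]
ee_rot: [-3.139, -0.003, 1.086]
force: [0.1, -1.0, 6.7]
gripper_width: 0.006
```

```bash
python3 -m crank '[{"jaw":0,"tx":0,"ty":0,"tz":0.4,"turn":0},{"jaw":0,"tx":0,"ty":0,"tz":0.4,"turn":0}]'; python3 -c "
from h import *
import cv2
print(bot.sense()['force'])
w=bot.camera('side');print(bot.sense()['force'])
a=cv2.resize(w[140:260,260:380],None,fx=5,fy=5,interpolation=cv2.INTER_CUBIC);cv2.imwrite('pics/d3.png',cv2.convertScaleAbs(a,alpha=1.6))"
```

```text
t: 4.92
position: [0.5326, -0.1074, 0.2103]
ee_rot: [-3.139, -0.003, 1.086]
force: [-0.1, -0.6, 7.9]
gripper_width: 0.007
[-0.0506 -0.6001  7.9101]
[-1.143  -0.5051  6.7691]
```

View pics/d3.png

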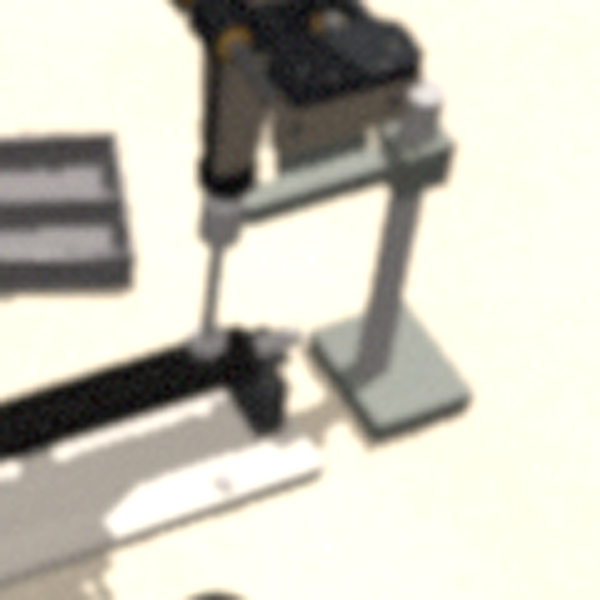

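The foot, at (208,345), rests on the barrel. Height has stopped at 0.2103 m while force rose from about 4 to 7–8 N, so it is in contact. I'll hold for over a second.

```bash
python3 -m crank '[{"jaw":0,"tx":0,"ty":0,"tz":0.4,"turn":0},{"jaw":0,"tx":0,"ty":0,"tz":0.4,"turn":0},{"jaw":0,"tx":0,"ty":0,"tz":0.4,"turn":0},{"jaw":0,"tx":0,"ty":0,"tz":0.4,"turn":0},{"jaw":0,"tx":0,"ty":0,"tz":0.4,"turn":0}]';python3 -m crank '[{"jaw":0,"tx":0,"ty":0,"tz":0.4,"turn":0},{"jaw":0,"tx":0,"ty":0,"tz":0.4,"turn":0},{"jaw":0,"tx":0,"ty":0,"tz":0.4,"turn":0},{"jaw":0,"tx":0,"ty":0,"tz":0.4,"turn":0},{"jaw":0,"tx":0,"ty":0,"tz":0.4,"turn":0}]'
```

```text
t: 5.6
position: [0.5325, -0.1073, 0.2103]
ee_rot: [-3.139, -0.003, 1.086]
force: [-0.8, -1.0, 7.4]
gripper_width: 0.008
t: 6.22
position: [0.5326, -0.1074, 0.2103]
ee_rot: [-3.14, -0.003, 1.086]
force: [-0.2, -0.7, 7.4]
gripper_width: 0.002
```

Held from about 4.7 to 6.2 s. Next I raise the tool smoothly so the cap follows it up, going well above.

```bash
python3 -m crank '[{"jaw":0,"tx":0,"ty":0,"tz":-15,"turn":0},{"jaw":0,"tx":0,"ty":0,"tz":-30,"turn":0},{"jaw":0,"tx":0,"ty":0,"tz":-45,"turn":0},{"jaw":0,"tx":0,"ty":0,"tz":-60,"turn":0},{"jaw":0,"tx":0,"ty":0,"tz":-70,"turn":0}]';python3 -m crank '[{"jaw":0,"tx":0,"ty":0,"tz":-15,"turn":0},{"jaw":0,"tx":0,"ty":0,"tz":-40,"turn":0},{"jaw":0,"tx":45,"ty":0,"tz":-50,"turn":0},{"jaw":91,"tx":100,"ty":0,"tz":-50,"turn":0},{"jaw":91,"tx":103,"ty":0,"tz":-50,"turn":0}]'
python3 - <<'E'
from h import *
import cv2
s=bot.sense();p=s['position'];y=s['ee_rot'][2]
for b in ([.5793,-.0165],):
  d=np.array(b)-p[:2];print(p,s['ee_rot'],s['force'],d@[np.cos(y),np.sin(y)],d@[np.sin(y),-np.cos(y)])
c=bot.get_calibration("wrist");M=c["mount"];e=np.array([np.cos(1.0867),np.sin(1.0867)])
for v in (-.11,.018,.11,.143):
    q=np.r_[np.array([.571,-.0324])+v*e,.065]-p;t=np.array([q[:2]@[np.cos(y),np.sin(y)],q[:2]@[np.sin(y),-np.cos(y)],-q[2]])
    k=M[:3,:3].T@(t-M[:3,3]);th=np.arctan2(np.hypot(k[0],k[1]),-k[2]);r=c['fx']*th
    n=k[:2]/np.hypot(*k[:2]);print("pred",v,(c['cx']+r*n[0])*1.5625,(c['cy']-r*n[1])*1.5625)
w=bot.camera("wrist");cv2.imwrite("pics/w3.png",cv2.convertScaleAbs(cv2.resize(w,None,fx=1.5625,fy=1.5625,interpolation=cv2.INTER_CUBIC),alpha=1.3))
w=bot.camera('side');cv2.imwrite("pics/d4.png",cv2.convertScaleAbs(cv2.resize(w[140:290,200:365],None,fx=4,fy=4,interpolation=cv2.INTER_CUBIC),alpha=1.6))
E
```

```text
t: 6.85
position: [0.5328, -0.1075, 0.2814]
ee_rot: [-3.14, -0.003, 1.086]
force: [-0.0, 0.2, 0.4]
gripper_width: 0.004
t: 7.48
position: [0.5817, -0.0116, 0.3322]
ee_rot: [-3.14, -0.006, 1.093]
force: [-0.3, -0.1, -0.2]
gripper_width: 0.199
[ 0.5817 -0.0116  0.3322] [-3.1398 -0.0058  1.0929] [-0.2746 -0.0873 -0.2166] -0.005428169601736232 0.00016420422639990112
pred -0.11 395.4552580454342 385.09977982939057
pred 0.018 396.21059484920943 261.85215560528076
pred 0.11 396.8284119380681 164.7678187539043
pred 0.143 397.05526195412205 129.90709434748996
```

View pics/w3.png

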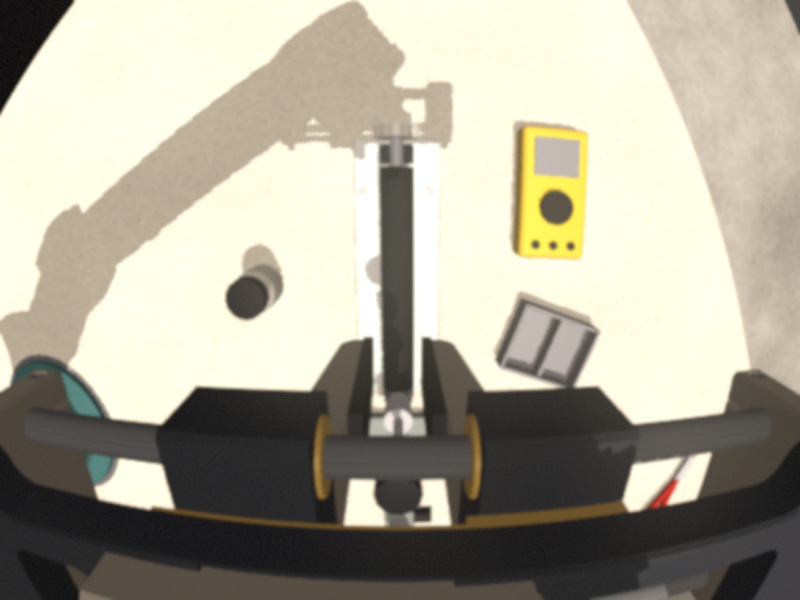

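View pics/d4.png

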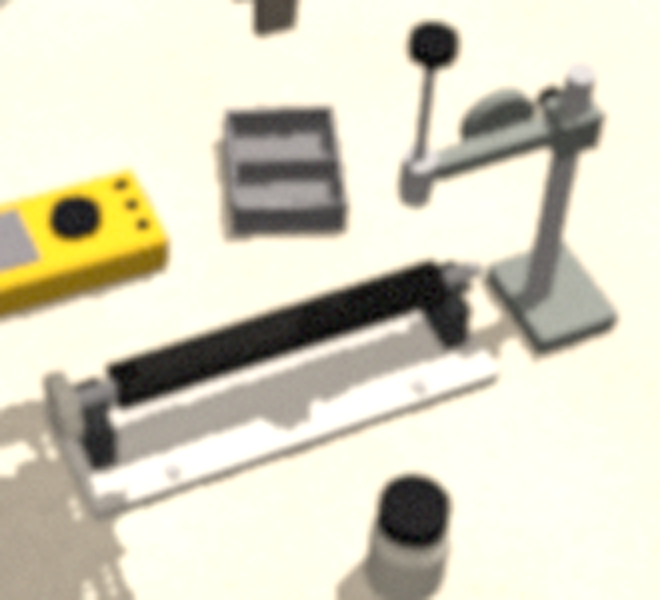

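The gauge cap is back at its first pixel (434,40), so the foot is fully up and the roller hasn't moved. The barrel is at x≈397, between the fingers, with its end at y≈167 against 165 predicted. I'll descend over the balance point.

```bash
python3 -m crank '[{"jaw":91,"tx":-5,"ty":0,"tz":0,"turn":0},{"jaw":91,"tx":-5,"ty":0,"tz":0,"turn":0},{"jaw":91,"tx":-5,"ty":0,"tz":40,"turn":0},{"jaw":91,"tx":-5,"ty":0,"tz":80,"turn":0},{"jaw":91,"tx":-5,"ty":0,"tz":120,"turn":0}]';python3 -m crank '[{"jaw":91,"tx":0,"ty":0,"tz":15,"turn":0},{"jaw":91,"tx":0,"ty":0,"tz":30,"turn":0},{"jaw":91,"tx":0,"ty":0,"tz":45,"turn":0},{"jaw":91,"tx":0,"ty":0,"tz":60,"turn":0},{"jaw":91,"tx":0,"ty":0,"tz":60,"turn":0}]'; python3 -c "
from h import *
s=bot.sense();p=s['position'];y=s['ee_rot'][2];d=np.array([.5793,-.0165])-p[:2]
print(p,d@[np.cos(y),np.sin(y)],d@[np.sin(y),-np.cos(y)])"
```

```text
t: 8.2
position: [0.5783, -0.0213, 0.2108]
ee_rot: [-3.141, -0.003, 1.085]
force: [0.4, 0.4, 0.4]
gripper_width: 0.827
t: 8.82
position: [0.5777, -0.0211, 0.1497]
ee_rot: [-3.139, -0.002, 1.086]
force: [-0.4, 0.1, 0.1]
gripper_width: 0.99
[ 0.5777 -0.0211  0.1497] 0.004840558348792498 -0.0007269077426609642
```

```bash
python3 -m crank '[{"jaw":91,"tx":5,"ty":-0.7,"tz":20,"turn":0},{"jaw":91,"tx":5,"ty":-0.7,"tz":45,"turn":0},{"jaw":91,"tx":5,"ty":-0.7,"tz":70,"turn":0},{"jaw":91,"tx":5,"ty":-0.7,"tz":90,"turn":0},{"jaw":91,"tx":5,"ty":-0.7,"tz":103,"turn":0}]';python3 -m crank '[{"jaw":91,"tx":0,"ty":0,"tz":0,"turn":0},{"jaw":91,"tx":0,"ty":0,"tz":0,"turn":0}]'
python3 - <<'E'
from h import *
import cv2
s=bot.sense();p=s['position'];y=s['ee_rot'][2];d=np.array([.5793,-.0165])-p[:2]
print(p,s['force'],d@[np.cos(y),np.sin(y)],d@[np.sin(y),-np.cos(y)])
w=bot.camera("wrist");cv2.imwrite("pics/w5.png",cv2.convertScaleAbs(cv2.resize(w,None,fx=1.5625,fy=1.5625,interpolation=cv2.INTER_CUBIC),alpha=1.6))
E
```

```text
t: 9.45
position: [0.5789, -0.0158, 0.0453]
ee_rot: [-3.138, -0.002, 1.086]
force: [0.6, 0.1, 0.9]
gripper_width: 0.989
t: 9.7
position: [0.5794, -0.0157, 0.0458]
ee_rot: [-3.139, -0.002, 1.086]
force: [0.6, -1.0, 0.1]
gripper_width: 0.997
[ 0.5794 -0.0157  0.0458] [ 0.5852 -0.968   0.0844] -0.0007947597227273828 0.0002973217341774077
```

View pics/w5.png

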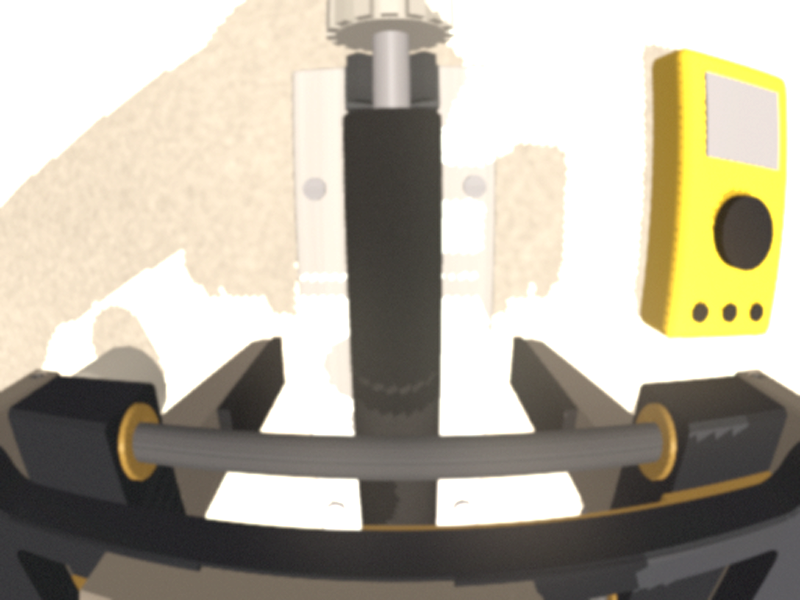

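Run:
```python
from h import *
s=bot.sense();p=s['position'];c=bot.get_calibration("wrist");M=c["mount"]
for u,v in ((393,109),(395,250),(397,380)):
    a=(u/1.5625-c['cx'])/c['fx'];b=(v/1.5625-c['cy'])/c['fx'];th=np.hypot(a,b)
    k=np.array([a/th*np.sin(th),-b/th*np.sin(th),-np.cos(th)]);d=M[:3,:3]@k;o=M[:3,3]
    print(o+d*((p[2]-.081)-o[2])/d[2])
```

```text
[ 0.0906 -0.0006 -0.035 ]
[ 0.0494 -0.     -0.035 ]
[ 0.0082  0.0006 -0.035 ]
```

Picture 10 puts the barrel centred between the fingers, with its end at (393,109) and tool x = 90.6 mm against 92 wanted. The yaw is 0.015 off. I'll make those small corrections and close.

```bash
python3 -m crank '[{"jaw":91,"tx":-1.4,"ty":0,"tz":0,"turn":-0.015},{"jaw":60,"tx":-1.4,"ty":0,"tz":0,"turn":-0.015},{"jaw":40,"tx":-1.4,"ty":0,"tz":0,"turn":-0.015},{"jaw":20,"tx":-1.4,"ty":0,"tz":0,"turn":-0.015},{"jaw":10,"tx":-1.4,"ty":0,"tz":0,"turn":-0.015}]';python3 -m crank '[{"jaw":0,"tx":0,"ty":0,"tz":0,"turn":0},{"jaw":0,"tx":0,"ty":0,"tz":0,"turn":0},{"jaw":0,"tx":0,"ty":0,"tz":0,"turn":0},{"jaw":0,"tx":0,"ty":0,"tz":0,"turn":0}]'
```

```text
t: 10.38
position: [0.5789, -0.017, 0.046]
ee_rot: [-3.139, -0.002, 1.101]
force: [0.7, 0.2, 0.4]
gripper_width: 0.578
t: 10.88
position: [0.5785, -0.0167, 0.046]
ee_rot: [-3.139, -0.002, 1.101]
force: [-1.2, -0.1, 0.4]
gripper_width: 0.338
```

Gripped at 31 mm. I'll lift gently.

```bash
python3 -m crank '[{"jaw":0,"tx":0,"ty":0,"tz":0,"turn":0},{"jaw":0,"tx":0,"ty":0,"tz":-2,"turn":0},{"jaw":0,"tx":0,"ty":0,"tz":-6,"turn":0},{"jaw":0,"tx":0,"ty":0,"tz":-12,"turn":0},{"jaw":0,"tx":0,"ty":0,"tz":-18,"turn":0}]';python3 -m crank '[{"jaw":0,"tx":0,"ty":0,"tz":-7,"turn":0},{"jaw":0,"tx":0,"ty":0,"tz":-14,"turn":0},{"jaw":0,"tx":0,"ty":0,"tz":-21,"turn":0},{"jaw":0,"tx":0,"ty":0,"tz":-25,"turn":0},{"jaw":0,"tx":0,"ty":0,"tz":-27,"turn":0}]'; python3 -m crank '[{"jaw":0,"tx":0,"ty":0,"tz":0,"turn":0},{"jaw":0,"tx":0,"ty":0,"tz":0,"turn":0},{"jaw":0,"tx":0,"ty":0,"tz":0,"turn":0}]'
python3 - <<'E'
from h import *
import cv2
print(bot.sense()['position'],bot.sense()['moment'])
w=bot.camera('side')[130:290,200:380];b=bot.camera('scene')[165:325,110:310]
f=lambda a:cv2.convertScaleAbs(cv2.resize(a,None,fx=2.1,fy=2.1,interpolation=cv2.INTER_CUBIC),alpha=1.6)
cv2.imwrite("pics/m6.png",np.hstack([f(w),f(b)]))
E
```

```text
t: 11.5
position: [0.5786, -0.0168, 0.0644]
ee_rot: [-3.139, -0.002, 1.101]
force: [0.5, -0.1, -3.7]
gripper_width: 0.342
t: 12.12
position: [0.5787, -0.017, 0.0917]
ee_rot: [-3.139, -0.002, 1.101]
force: [1.0, 0.7, -4.5]
gripper_width: 0.34
t: 12.5
position: [0.5786, -0.017, 0.0915]
ee_rot: [-3.139, -0.002, 1.101]
force: [0.5, 0.9, -4.1]
gripper_width: 0.34
[ 0.5786 -0.017   0.0915] [-0.0498 -0.0809  0.0144]
```

View pics/m6.png

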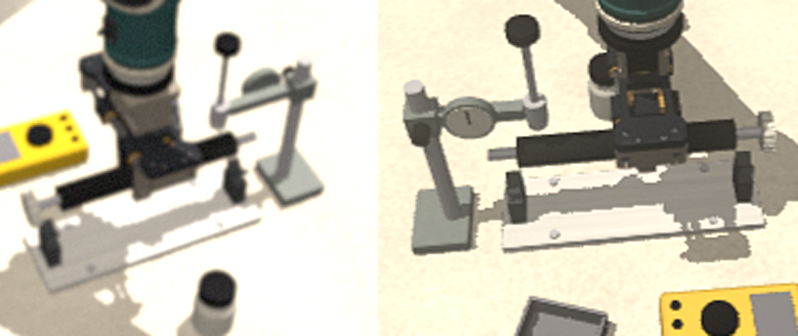

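Run:
```python
from h import *
q=lambda u,v:(u/.64,v/.64)
a,ea=tri(q(177.1,237.4),q(312.4,200));b,eb=tri(q(279.5,229.3),q(228.6,224.3))
print(a,ea,b,eb,np.linalg.norm(b-a),"tilt",np.arcsin((b-a)[2]/np.linalg.norm(b-a)))
import cv2
w=bot.camera('scene');f=lambda a:cv2.convertScaleAbs(cv2.resize(a,None,fx=5,fy=5,interpolation=cv2.INTER_CUBIC),alpha=1.8)
s=bot.camera('side')
cv2.imwrite("pics/m7.png",np.vstack([np.hstack([f(w[205:260,155:230]),f(w[205:260,250:325])]),np.hstack([f(s[180:235,205:280]),f(s[180:235,275:350])])]))
```

```text
[ 0.5171 -0.1288  0.1061] 0.004773598890677408 [0.6214 0.0638 0.1099] 0.002814591507962822 0.21908733742230319 tilt 0.017388968644625507
```

View pics/m7.png

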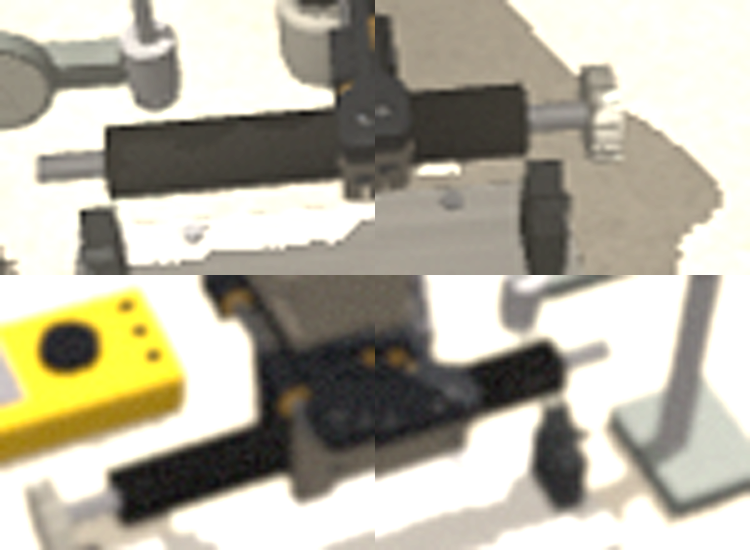

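Run:
```python
from h import *
q=lambda u,v:(u/.64,v/.64)
a,ea=tri(q(176.8,237.6),q(311.4,199));b,eb=tri(q(280,228.8),q(228,224))
print(a,ea,b,eb,np.linalg.norm(b-a),"tilt",np.arcsin((b-a)[2]/np.linalg.norm(b-a)))
s=bot.sense();print(s['t'],s['position'],s['force'],s['qd'])
```

```text
[ 0.5196 -0.1294  0.108 ] 0.002800809944692878 [0.622  0.0648 0.1115] 0.0023790874001057938 0.21963965829437487 tilt 0.016051067174095844
12.7 [ 0.5786 -0.017   0.0916] [ 0.5713  0.3099 -4.3432] [ 0.0001 -0.0009  0.0013 -0.      0.0008 -0.0016 -0.0016]
```

```bash
python3 -m crank '[{"jaw":0,"tx":0,"ty":0,"tz":0,"turn":0},{"jaw":0,"tx":0,"ty":0,"tz":0,"turn":0},{"jaw":0,"tx":0,"ty":0,"tz":0,"turn":0},{"jaw":0,"tx":0,"ty":0,"tz":0,"turn":0},{"jaw":0,"tx":0,"ty":0,"tz":0,"turn":0}]'; python3 -c "
from bench import bot
print(bot.close_job())"
```

```text
t: 13.32
position: [0.5787, -0.017, 0.0916]
ee_rot: [-3.139, -0.002, 1.101]
force: [0.4, -0.4, -3.5]
gripper_width: 0.341
the job is handed in; nothing more can be done
None
```

The gauge check and the lift are both done, and I handed the job in at 13.3 s with the roller still held up.

- **Gauge:** I pressed the cap with the shut fingertips until the foot met the roller at TCP height 0.210 m. I held it there for about 1.5 s at about 7.5 N, roughly 2.5 N more than the spring alone. When I let go, the cap came back to its original place in the side picture.
- **Lift:** I gripped the roller across the barrel at the balance point, with 31 mm finger opening. I raised it 45.6 mm straight up, and the foot stayed clear of it.
- **Last checks:** The arm was still and the grip opening was unchanged. The force on the tool was about 4 N, which fits the roller's weight. The bystanders I could see in the last pictures had not moved.
- **Levelness:** The cameras put the gear end about 3.5 mm higher over the barrel length, a tilt of about 0.016 rad. The same measurement read about 1 mm while the roller lay level in the rest, so the real tilt is probably about 0.01 rad. That is near the limit of what the cameras can resolve, so I left it uncorrected.
- **Refused call:** One pair of moves was refused for missing keys, without any motion.

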